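Ratchet the green feeder base's nut round to its mark

ROBOT

A 7-joint arm with a two-finger parallel gripper is mounted at the origin on the work surface. World frame = base frame: x ahead of the robot, y to its left, z up, the work surface at z = 0. Lengths are in m, angles in rad, forces in N, time in s.
With the tool pointing down it reaches from about 0.4 to 0.875 m from the base axis. Payload 19.3 kg.
Tool frame: the origin (TCP) lies between the finger pads; the fingertips stand 17 mm ahead of it and the grasp point (between the pads) lies 2 mm behind it (bot.tips_ahead is the z of the fingertips in the tool frame, in m); z points along the fingers, y is the direction in which the jaws open and shut (so a half turn about z gives the same grasp; the last joint's range is limited). The gripper opens to 85 mm and grips with 20 to 120 N. Pads are 22 mm wide; open, the fingers measure 114 mm over their backs; the gripper's body (76 mm by 85 mm) begins 54 mm behind the grasp point. The pads swing forward as they close: fully open they stand 13 mm farther back than shut.
Start: joints at [1.047, 0.521, -0.036, 1.599, 0.021, 1.021, -0.113], TCP at [0.274, -0.562, 0.211] pointing down, gripper open.
Joint ranges: [-2.91, 2.91], [-0.3, 2.13], [-1.5, 1.42], [0.17, 2.43], [-1.26, 4.41], [0.16, 1.93], [-2.52, 2.52]. Speed limits (rad/s): [1.89, 1.89, 2.39, 2.39, 3.01, 3.01, 3.01].

INTERFACE

Orientations are given as [roll, pitch, yaw] about the fixed x, y, z axes, in that order (R = Rz(yaw) Ry(pitch) Rx(roll)).
In Python, from workcell import telemetry, cams, job, bot gives the robot as it stands.
- The arm moves only by the tool arm_command, never from a script. Its argument "deltas" is a list of rows, each a list of 7 numbers: the opening, from -1 (shut) to 1 (fully open), so that 0 is half open, then the shift along the tool's x, y, z normalised to -1 to 1, where 1 is 150 mm, then the turn, a rotation vector about the tool's x, y, z normalised to -1 to 1, where 1 is 45 degrees. In form: [[hand, tx, ty, tz, rx, ry, rz], ...]. A call has 1 to 8 rows; each row is the pose to reach, as a shift and turn from the pose commanded when the call began, along the tool's axes at that moment; what a row does not reach only later rows make up. A row lasts 1/8 s, in which the tool goes at most 62.5 mm and 10.7 degrees, less where a joint would pass 70% of its speed; a pose out of reach is approached as far as the arm can. A call with a number of a shift or a turn outside -1 to 1 is refused whole. A call with a gripper value outside its range is refused whole. The fingers move at their own pace and stop on an object; "newtons" is the grip in N (left out, the last holds). Time passes only in rows, so rows that repeat a pose let the fingers close. It gives the time, the measured TCP pose, the force and the opening at its end, in the units of the state.
- telemetry.observe(): the state, without advancing time (a new reading comes with each control period).
- cams.grab_frame(name): name is "scene" or "top"; returns the picture (420x560x3 uint8, blue, green, red); there is no depth.
- cams.get_calibration(name): a dict with "fx", "fy", "cx", "cy" (pixels), "k1" (the pictures are not rectified: a ray, as slopes to the right and down, at radius r is drawn at 1 + k1 r^2 times it, then the intrinsics apply), "R" (3x3) and "t" (3): a world point X has camera coordinates R X + t. Camera axes: x right, y down, z forward; pixel columns grow to the right and rows downward; lengths in m; the calibration is good to about 2 mm. A picture is of the moment at which its call begins. get_calibration takes no time and is no camera call.
- job.job_done(): hands the job in, once; it reports no verdict.
The state is a dict: "clock": time; "qpos": joint angles; "qd": joint speeds; "joint_efforts": joint torques, N m; "position": TCP position; "tool_rot": TCP orientation; "force": force on the tool from outside, world axes, zero at the start; "moment": the same for the moment, N m; "grip_width": finger opening in m.
Only numpy, scipy, OpenCV 4.12 (cv2) and the standard library are available. Lean on these libraries where they do the work, as an engineer would, in place of code of your own. Each camera call takes 0.05 s, during which the arm holds its last target.

TASK

On the green bird feeder base, turn the centre nut clockwise (seen from above) until its yellow pointer points at the red mark on that base's rim, working only with the ratchet wrench that already sits on the nut: hold its handle and swing it back and forth between the two pegs, as it drives clockwise and slips freely on the way back. Stop at the mark (the wrench cannot turn it back) and let go of the handle. Leave the wrench on the grey base alone.

Things in the scene. Friction and masses are not known exactly. Their poses are not given: they have to be found in the camera images.
- green_base: Green plastic feeder base, a round dish 180 mm across, 34 mm high, fixed to the countertop. Origin: on the nut's vertical axis, at countertop level. z up; +x points to the red mark on the rim; the wrench handle sticks out to about -x, roughly towards the robot. Two pegs 10 mm thick, 86 mm high, stand 81 mm from the axis, 52 degrees either side of -x and bound the handle's swing.
- green_wrench (a joint): Angle of the green base's ratchet wrench, rad, growing clockwise from above; 0 = handle along the base's -x; range -0.7 to 0.7. Clockwise it drives the nut (3 N at the handle), back it slips freely (under 1 N) over teeth 0.39 rad apart, so up to 0.4 rad of a driving stroke is lost before the nut moves. It stays where it is left. Steel head 50 mm across, top 89 mm high, then a thin shank.
- green_grip (a point): Point to hold on the green base's wrench: centre of its level, straight black handle bar, 150 mm from the nut's axis, 74 mm above the countertop. The bar is 22 mm wide, 24 mm high and runs from 100 to 192 mm from the axis, pointing away from it.
- green_nut (a joint): Angle of the green base's nut, rad, growing clockwise from above; 0 = yellow pointer exactly at the red mark; starts 1.9 to 2.8 rad short of it (negative). The pointer is a yellow bar 9 mm wide, reaching from under the wrench head to 68 mm from the axis, 44 mm above the countertop. The nut stays where it is left and the wrench cannot turn it back.
- grey_base: The same feeder base in grey plastic, with its own nut, pointer, mark, pegs and identical ratchet wrench; to be left alone. Origin and axes as for the green base.
- grey_grip (a point): The middle of the black handle of the grey base's wrench, 150 mm from that base's axis, 74 mm above the countertop.

How it is judged:
By the outcome, as a careful person would: the job done as asked, in the order asked, and still so for the second after the job is handed in, with the robot touching nothing.
It also fails if it takes over 64 s, if anything falls off the work surface, if the arm or the gripper's body presses on something with over 40 N, if the wrist force passes 120 N, or if a joint passes its speed limit or range.

## Working session

There is one attempt and no reset: what is moved stays moved. The work goes in short steps, Python scripts to look and compute and a tool call to move; the robot and the scene stay as the last step left them, time stands still between calls to the robot, and variables do not carry over. Pictures are saved under pics/ and viewed, and the job is handed in when it is done.

Besides the shell and the picture viewer there is one more tool, called after "Request:" as name(argument=value, ...), one argument or row to a line, values as JSON. arm_command: Moves the arm, as the interface text tells. Its arguments: {"type":"object","properties":{"deltas":{"type":"array","items":{"type":"array","items":{"type":"number"}}},"newtons":{"type":"number"}},"required":["deltas"]}

```bash
mkdir -p pics; ls; python3 - <<'E'
from workcell import telemetry, cams, job, bot
import cv2,numpy as np
print(telemetry.observe()); print(bot.tips_ahead)
for n in ("scene","top"):
    cv2.imwrite(f"pics/{n}0.png",cams.grab_frame(n)); print(n,cams.get_calibration(n))
E
```

```text
pics
{'clock': 0.0, 'qpos': array([ 1.04679621,  0.52202669, -0.03631933,  1.5999639 ,  0.02120133,
        1.0211052 , -0.11279062]), 'qd': array([-0.00019797, -0.00039734, -0.00170963,  0.00154505,  0.00076185,
       -0.00164594,  0.00081793]), 'joint_efforts': array([-1.76423114e-04, -9.27102757e+01,  1.98024720e+00, -3.69935632e+01,
        1.79134874e-02,  8.18618399e-03, -4.34278388e-05]), 'position': array([ 0.27380228, -0.56145359,  0.21053373]), 'tool_rot': array([-3.14047771e+00,  8.41353929e-05,  4.53792464e-01]), 'force': array([0.186493  , 0.04970447, 0.05545633]), 'moment': array([ 0.00242543,  0.01655051, -0.00687036]), 'grip_width': 0.08519022065169882}
0.017
scene {'fx': 413.38021544423475, 'fy': 413.38021544423475, 'cx': 279.8168965165576, 'cy': 202.6515159044144, 'k1': -0.09127750553221149, 'R': array([[ 0.10957113,  0.99384775, -0.01614961],
       [ 0.80677845, -0.09841386, -0.58260042],
       [-0.58060547,  0.05080703, -0.81259826]]), 't': array([-0.0519525 , -0.40663554,  1.04315778])}
top {'fx': 429.5093130810489, 'fy': 429.5093130810489, 'cx': 276.2570430047969, 'cy': 210.3773275269463, 'k1': 0.047731309113418365, 'R': array([[-0.02919893, -0.9992566 , -0.02517279],
       [-0.9912892 ,  0.03218334, -0.12771045],
       [ 0.12842566,  0.0212245 , -0.99149199]]), 't': array([0.01973318, 0.57105672, 0.71796346])}
```

View pics/scene0.png

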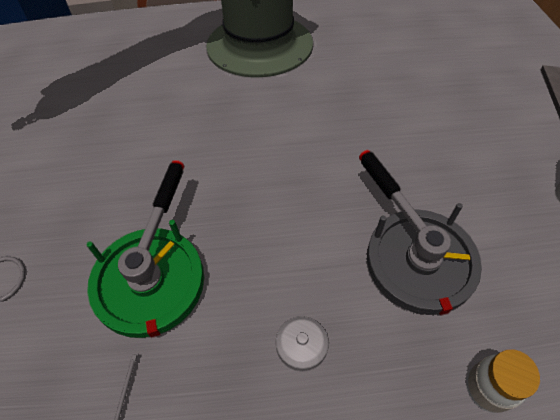

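View pics/top0.png

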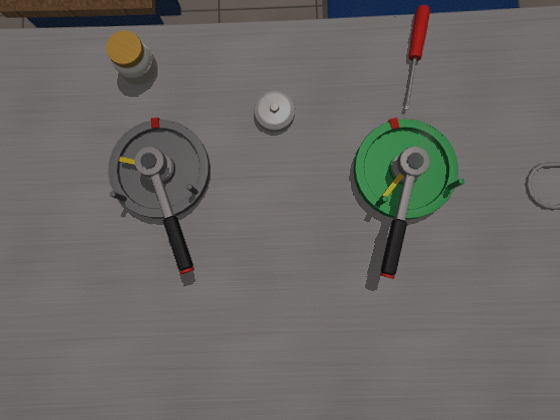

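The scene view shows the green base near (148,280) and its red mark at (152,327). The yellow pointer runs from (157,260) to (172,245). The handle runs from (160,205) to (178,163). In the top view the green base is near (406,168), its mark at (394,123), its pointer tip at (385,196) and its handle from (400,222) to (388,274). Next I'll measure these.

```bash
cat > h.py <<'E'
import cv2,numpy as np
from workcell import telemetry, cams, job, bot
C={n:cams.get_calibration(n) for n in("scene","top")}
def ray(n,uv):
    c=C[n];K=np.array([[c['fx'],0,c['cx']],[0,c['fy'],c['cy']],[0,0,1]])
    p=cv2.undistortPoints(np.float64(uv).reshape(-1,1,2),K,np.array([c['k1'],0,0,0.]))[:,0]
    d=np.c_[p,np.ones(len(p))]@c['R']; o=-c['R'].T@c['t']
    return o,d
def plane(n,uv,z):
    o,d=ray(n,uv); return (o+d*((z-o[2])/d[:,2])[:,None])[:,:2]
def proj(n,X):
    c=C[n];p=np.float64(X).reshape(-1,3)@c['R'].T+c['t'];s=p[:,:2]/p[:,2:];r=(s**2).sum(1)[:,None]
    return s*(1+c['k1']*r)*[c['fx'],c['fy']]+[c['cx'],c['cy']]
def hsv(im): return cv2.cvtColor(im,cv2.COLOR_BGR2HSV)
def mask(im,k):
    h=hsv(im);H,S,V=h[...,0].astype(int),h[...,1],h[...,2]
    if k=='green': return (H>45)&(H<80)&(S>120)&(V>40)
    if k=='yellow': return (H>18)&(H<34)&(S>150)&(V>90)
    if k=='red': return ((H<6)|(H>174))&(S>150)&(V>60)
    if k=='black': return (V<45)
def comps(m,amin=8):
    n,l,s,c=cv2.connectedComponentsWithStats(m.astype(np.uint8))
    return [(s[i,4],c[i].round(1),s[i,:4],l==i) for i in range(1,n) if s[i,4]>=amin]
def circ(P):
    A=np.c_[2*P,np.ones(len(P))];s=np.linalg.lstsq(A,(P**2).sum(1),rcond=None)[0]
    return s[:2],np.sqrt(s[2]+s[:2]@s[:2])
E
python3 - <<'E'
from h import *
for n in("top","scene"):
    im=cv2.imread(f"pics/{n}0.png")
    g=mask(im,'green'); big=max(comps(g),key=lambda c:c[0])
    m=big[3].astype(np.uint8); m=cv2.morphologyEx(m,cv2.MORPH_OPEN,np.ones((9,9),np.uint8)) if 0 else m
    cn=max(cv2.findContours(m,cv2.RETR_EXTERNAL,cv2.CHAIN_APPROX_NONE)[0],key=len)[:,0]
    h=cv2.convexHull(cn)[:,0]
    P=plane(n,cn,.034)
    for _ in range(8):
        c,r=circ(P); e=abs(np.linalg.norm(P-c,axis=1)-r); P=P[e<max(.003,np.quantile(e,.9))]
    print(n,'rim',c,r,len(P),len(cn))
    for k in('red','yellow'):
        for a in comps(mask(im,k)):
            print(k,a[0],a[1],a[2],plane(n,a[1],{'red':.034,'yellow':.044}[k])[0],'z74',plane(n,a[1],.074)[0])
E
```

```text
top rim [ 0.6388758  -0.22700695] 0.08879672730611193 268 577
red 684 [418.9  31. ] [409   5  21  55] [ 0.89284241 -0.26739077] z74 [ 0.8705664  -0.25389424]
red 79 [154.5 122.4] [151 118   8  10] [0.73983422 0.21838201] z74 [0.72570473 0.20601486]
red 76 [393.9 122.9] [389 118  10  11] [ 0.7226413  -0.21282352] z74 [ 0.70942721 -0.20223228]
red 42 [186.5 270. ] [181 267  13   7] [0.47244243 0.16112286] z74 [0.47254951 0.15180432]
red 38 [386.8 275.2] [380 273  14   6] [ 0.45374407 -0.18381046] z74 [ 0.45484669 -0.17476394]
yellow 876 [123.5  47. ] [107  31  34  33] [0.87976001 0.27168889] z74 [0.86335707 0.26013105]
yellow 79 [126.6 160.3] [119 156  16   9] [0.66849334 0.2644499 ] z74 [0.66064046 0.25318502]
yellow 134 [392.5 185.2] [383 174  20  23] [ 0.60796053 -0.20102257] z74 [ 0.60255745 -0.19344957]
scene rim [ 0.64452618 -0.22855376] 0.08901761762840177 276 608
red 36 [363.3 153.4] [359 150  11  10] [0.43384292 0.16264722] z74 [0.46895715 0.14847639]
red 30 [178.2 162.7] [172 161  12   7] [ 0.41384752 -0.18347483] z74 [ 0.45035051 -0.17360619]
red 120 [445.6 303.8] [439 297  14  14] [0.74000645 0.21728429] z74 [0.75385649 0.19931872]
red 115 [151.  326.2] [146 320  11  14] [ 0.72307615 -0.21356419] z74 [ 0.73810206 -0.20160574]
yellow 126 [163.7 250.8] [154 241  20  22] [ 0.60568709 -0.19786152] z74 [ 0.62337854 -0.18956661]
yellow 139 [456.9 255.6] [444 252  26   8] [0.669368   0.25678438] z74 [0.68368367 0.24097818]
yellow 16 [499.3 371.3] [496 369   8   6] [0.84685004 0.25533374] z74 [0.85175726 0.23960444]
yellow 8 [501.8 377.8] [499 376   6   5] [0.85555033 0.2555657 ] z74 [0.85999635 0.23982411]
yellow 15 [536.7 379.3] [534 376   5   7] [0.86550309 0.30312931] z74 [0.8694215  0.28486633]
yellow 16 [501.2 387.1] [498 382   9  11] [0.86688621 0.25025948] z74 [0.8707313  0.23479917]
```

```bash
cat >> h.py <<'E'
def tri(a,b):
    (o1,d1),(o2,d2)=ray("top",a),ray("scene",b)
    d1,d2=d1[0]/np.linalg.norm(d1[0]),d2[0]/np.linalg.norm(d2[0])
    s=np.linalg.lstsq(np.c_[d1,-d2],o2-o1,rcond=None)[0]
    p,q=o1+s[0]*d1,o2+s[1]*d2
    return (p+q)/2,np.linalg.norm(p-q)
E
python3 - <<'E'
from h import *
t=cv2.imread("pics/top0.png");s=cv2.imread("pics/scene0.png")
print('cap',tri([386.8,275.2],[178.2,162.7]))
print('mark',tri([393.9,122.9],[151.0,326.2]),'pointer',tri([392.5,185.2],[163.7,250.8]))
for n,im,roi in(("top",t,(370,205,425,280)),("scene",s,(145,150,195,220))):
    m=mask(im,'black');k=np.zeros_like(m);k[roi[1]:roi[3],roi[0]:roi[2]]=1
    for a in comps(m&k,60):
        ys,xs=np.where(a[3]);P=plane(n,np.c_[xs,ys],.08);c=P.mean(0);w,v=np.linalg.eigh(np.cov(P.T));u=v[:,1];u=u*np.sign(-u[0])
        print(n,a[:3],c,np.degrees(np.arctan2(u[1],u[0])),2*np.sqrt(3*w))
    y=mask(im,'yellow')
    for a in comps(y,60):
        ys,xs=np.where(a[3]);P=plane(n,np.c_[xs,ys],.047);w,v=np.linalg.eigh(np.cov(P.T));u=v[:,1];u=u*np.sign(-u[0]);pr=(P-P.mean(0))@u
        print(n,'ptr',a[1],P.mean(0),np.degrees(np.arctan2(u[1],u[0])),'far',P.mean(0)+u*pr.max())
A=np.hstack([cv2.resize(t[130:290,350:470],None,fx=3.3,fy=3.3),cv2.resize(s[150:310,80:200],None,fx=3.3,fy=3.3)])
cv2.imwrite("pics/z0.png",A)
E
```

```text
cap (array([ 0.45497963, -0.1729587 ,  0.07919268]), np.float64(0.0012309263853431229))
mark (array([ 0.72288064, -0.21335395,  0.03342604]), np.float64(0.0007325702736106718)) pointer (array([ 0.60729568, -0.19864326,  0.04703814]), np.float64(0.0031281541738538425))
top (np.int32(756), array([393.2, 247.4]), array([381, 218,  26,  57], dtype=int32)) [ 0.4992441 -0.1866086] 162.8267188614784 [0.02539321 0.09025423]
top ptr [123.5  47. ] [0.87807484 0.27049161] -136.8214686830204 far [0.85517994 0.24900801]
top ptr [126.6 160.3] [0.66774948 0.26337738] -105.48488095022215 far [0.66385873 0.24933338]
top ptr [392.5 185.2] [ 0.60741816 -0.20021969] 139.55065609655986 far [ 0.58933354 -0.18480159]
scene (np.int32(753), array([168.1, 187.1]), array([153, 163,  30,  57], dtype=int32)) [ 0.50668897 -0.18674661] 166.57998712453139 [0.02742659 0.09677253]
scene ptr [163.7 250.8] [ 0.60731726 -0.19693195] 139.98617060966333 far [ 0.59271398 -0.18467234]
scene ptr [456.9 255.6] [0.67088075 0.25520912] -102.21284313344155 far [0.66650355 0.23498575]
```

View pics/z0.png

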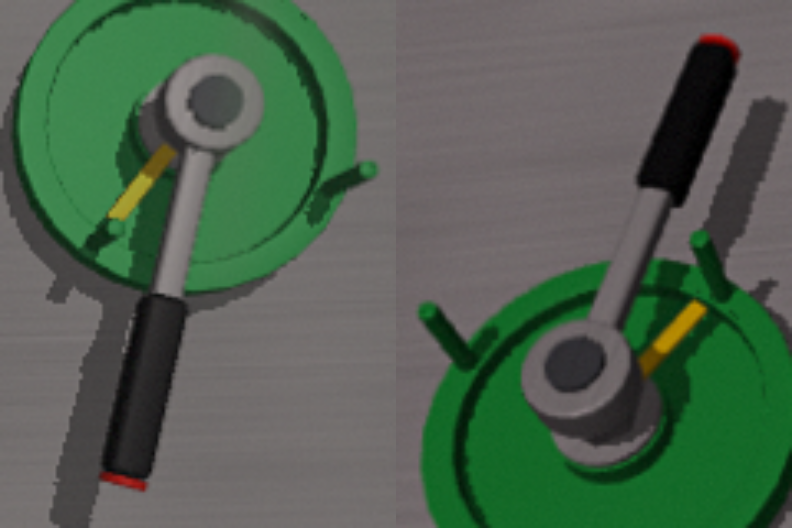

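The zoomed view shows the dark head socket at top (415.8,160.9) and scene (134.2,260.3). I'll triangulate that for the nut axis.

```bash
python3 - <<'E'
from h import *
a,e=tri([415.8,160.9],[134.2,260.3]);print('axis',a,e)
print(plane("top",[415.8,160.9],.089),plane("scene",[134.2,260.3],.089))
for A in (a[:2],np.array([.6415,-.2275])):
    d=lambda P:(np.linalg.norm(P-A).round(4),np.degrees(np.arctan2(*(P-A)[::-1])).round(2))
    for k,P in dict(mark=[.7229,-.2134],cap=[.455,-.173],ptr=[.6073,-.1986],ptrfar=[.590,-.1847],bar=[.503,-.1867]).items(): print(k,d(np.array(P)))
# pegs at 81mm, z .086: tops top zoom(117,228),(370,168); scene zoom(428,310),(700,238)
f=lambda x,y:(x/3.3+350,y/3.3+130); g=lambda x,y:((x-396)/3.3+80,y/3.3+150)
print(tri(f(117,228),g(700,238)),tri(f(370,168),g(428,310)))
E
```

```text
axis [ 0.64000207 -0.23049542  0.0836073 ] 0.0016972700201022452
[[ 0.63883828 -0.22971094]] [[ 0.64316969 -0.22766756]]
mark (np.float64(0.0846), np.float64(11.65))
cap (np.float64(0.1937), np.float64(162.74))
ptr (np.float64(0.0457), np.float64(135.72))
ptrfar (np.float64(0.0678), np.float64(137.51))
bar (np.float64(0.1438), np.float64(162.27))
mark (np.float64(0.0826), np.float64(9.83))
cap (np.float64(0.1943), np.float64(163.71))
ptr (np.float64(0.0448), np.float64(139.8))
ptrfar (np.float64(0.067), np.float64(140.27))
bar (np.float64(0.1444), np.float64(163.59))
(array([ 0.57840481, -0.1777975 ,  0.08162119]), np.float64(0.0017006747845702713)) (array([ 0.60392205, -0.30243311,  0.08263578]), np.float64(0.0019793324490015598))
```

```bash
cat >> h.py <<'E'
from scipy.spatial.transform import Rotation as Ro
AX=np.array([.641,-.229]); MK=np.radians(11.0)
def row(p,yaw,start=None):
    o=telemetry.observe() if start is None else start
    R0=Ro.from_euler('xyz',o['tool_rot']);R1=Ro.from_euler('xyz',[np.pi,0,yaw])
    t=R0.inv().apply(np.array(p)-o['position'])/.15; r=(R0.inv()*R1).as_rotvec()/(np.pi/4)
    return np.r_[t,r].round(3).tolist()
def wr(phi,r=.15,z=.072):   # wrench angle -> tcp pos, yaw
    a=MK+np.pi-phi; return [AX[0]+r*np.cos(a),AX[1]+r*np.sin(a),z], a-np.pi
E
python3 - <<'E'
from h import *
print(wr(np.radians(191-163.2)), np.radians(191-163.2)); p,y=wr(np.radians(191-163.2),z=.20)
print(row(p,y))
E
```

```text
([np.float64(0.49740207537018993), np.float64(-0.18564523045832926), 0.072], np.float64(-0.29321531433504733)) 0.4852015320544238
[2.438, -1.599, 0.072, -0.001, 0.001, 0.951]
```

Request:
arm_command(
  deltas=[
    [1,0.4,-0.26,0,0,0,0],
    [1,0.8,-0.53,0,0,0,0],
    [1,1,-0.66,0,0,0,0],
  ],
)

```text
clock: 0.48
position: [0.3662, -0.4049, 0.2109]
tool_rot: [-3.141, -0.0, 0.454]
force: [0.6, -1.1, -0.8]
grip_width: 0.0856
```

Request:
arm_command(
  deltas=[
    [1,0.4,-0.26,0,0,0,0],
    [1,0.8,-0.53,0,0,0,0],
    [1,1,-0.66,0,0,0,0],
  ],
)

```text
clock: 0.85
position: [0.4576, -0.2501, 0.2111]
tool_rot: [-3.141, -0.0, 0.454]
force: [0.9, -0.4, 0.2]
grip_width: 0.0856
```

Request:
arm_command(
  deltas=[
    [1,0.2,-0.13,0,0,0,0.2],
    [1,0.4,-0.26,0,0,0,0.4],
    [1,0.44,-0.28,0,0,0,0.6],
    [1,0.44,-0.28,0,0,0,0.8],
    [1,0.44,-0.28,0,0,0,0.95],
    [1,0.44,-0.28,0,0,0,0.95],
  ],
)

```text
clock: 1.6
position: [0.4976, -0.1854, 0.2109]
tool_rot: [3.141, 0.0, -0.291]
force: [-0.1, -0.0, 0.3]
grip_width: 0.0856
```

```bash
python3 - <<'E'
from h import *
o=telemetry.observe();print(o['clock'],o['position'],o['tool_rot'],o['qpos'])
p,y=wr(np.radians(27.8),z=.072);print(row(p,y))
cv2.imwrite("pics/t1.png",cams.grab_frame("top"));cv2.imwrite("pics/s1.png",cams.grab_frame("scene"))
A=np.hstack([cv2.resize(cv2.imread(f"pics/{n}1.png"),(400,300)) for n in "ts"]);cv2.imwrite("pics/m1.png",A)
E
```

```text
1.6 [ 0.49764367 -0.1854047   0.21091209] [ 3.14145144e+00  4.27261876e-04 -2.91444483e-01] [ 2.42111896e-01  3.72923739e-01  3.69165640e-03  1.84810906e+00
 -1.53673607e-03  9.20996026e-01 -1.61576064e+00]
[-0.001, 0.002, 0.926, 0.0, 0.001, 0.002]
```

View pics/m1.png

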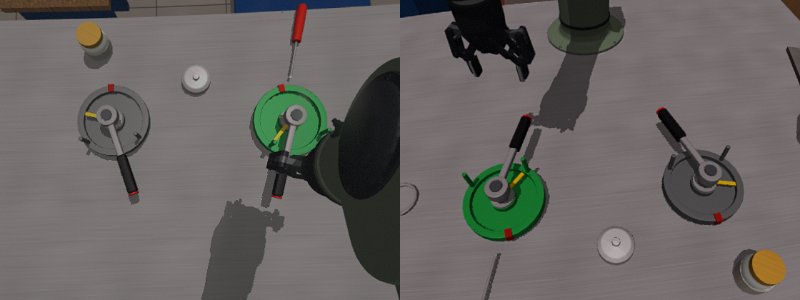

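Request:
arm_command(
  deltas=[
    [1,0,0,0.3,0,0,0],
    [1,0,0,0.6,0,0,0],
    [1,0,0,0.6,0,0,0],
  ],
)

```text
clock: 2.08
position: [0.496, -0.1851, 0.119]
tool_rot: [-3.142, 0.005, -0.29]
force: [0.5, -0.1, 0.6]
grip_width: 0.085
```

```bash
python3 - <<'E'
from h import *
s=cams.grab_frame("scene");t=cams.grab_frame("top")
A=np.hstack([cv2.resize(t[130:290,340:460],None,fx=3.3,fy=3.3),cv2.resize(s[100:260,110:230],None,fx=3.3,fy=3.3)])
cv2.imwrite("pics/z2.png",A)
E
```

```text
(no output)
```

View pics/z2.png

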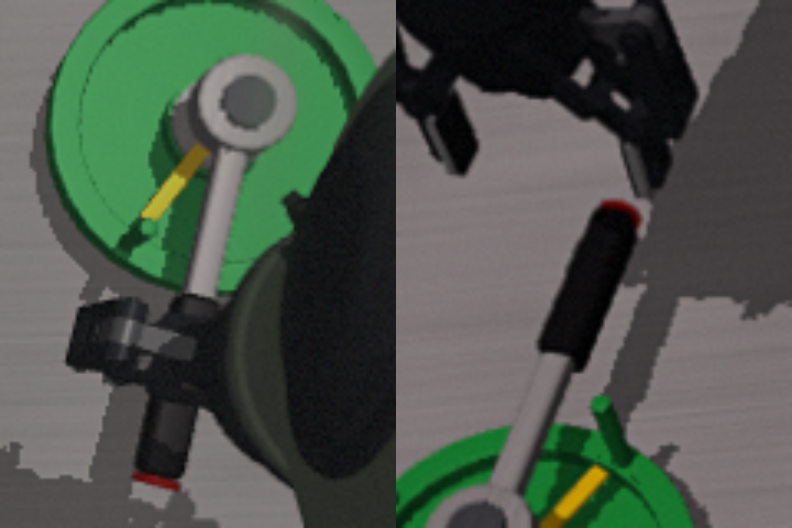

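The open fingers straddle the bar in both views: in the top crop the left finger is at about (105,335) and the bar at (165,400). I'll descend and close.

Request:
arm_command(
  deltas=[
    [1,0,0,0.16,0,0,0],
    [1,0,0,0.32,0,0,0],
    [1,0,0,0.32,0,0,0],
    [1,0,0,0.32,0,0,0],
  ],
)

```text
clock: 2.68
position: [0.4987, -0.186, 0.0749]
tool_rot: [-3.142, -0.002, -0.292]
force: [-0.2, -0.0, 0.8]
grip_width: 0.0855
```

Request:
arm_command(
  deltas=[
    [-0.3,0,0,0,0,0,0],
    [-0.3,0,0,0,0,0,0],
    [-1,0,0,0,0,0,0],
    [-1,0,0,0,0,0,0],
    [-1,0,0,0,0,0,0],
    [-1,0,0,0,0,0,0],
  ],
  newtons=25,
)

```text
clock: 3.42
position: [0.4977, -0.1855, 0.0731]
tool_rot: [-3.142, 0.0, -0.292]
force: [-0.0, -0.4, -0.9]
grip_width: -0.0
```

```bash
python3 - <<'E'
from h import *
o=telemetry.observe();print(o)
s=cams.grab_frame("scene");t=cams.grab_frame("top")
A=np.hstack([cv2.resize(t[130:290,340:460],None,fx=3.3,fy=3.3),cv2.resize(s[130:290,110:230],None,fx=3.3,fy=3.3)])
cv2.imwrite("pics/z3.png",A)
E
```

```text
{'clock': 3.425, 'qpos': array([ 0.24891874,  0.57162567, -0.00495567,  1.95892571,  0.00459504,
        0.61118897, -1.62209655]), 'qd': array([-0.00055258, -0.00050703, -0.00079186,  0.00132858, -0.00100657,
       -0.00016761, -0.00025907]), 'joint_efforts': array([-2.90154770e-03, -8.52555656e+01,  2.89610110e+00, -2.49176717e+01,
        1.19746820e-02,  3.95259864e-03,  3.37524016e-04]), 'position': array([ 0.49769984, -0.18553437,  0.07306149]), 'tool_rot': array([-3.14155503e+00,  1.39098445e-04, -2.92287571e-01]), 'force': array([-0.01993118, -0.4310321 , -0.91635049]), 'moment': array([0.01701336, 0.02780705, 0.0132643 ]), 'grip_width': -4.129610254404693e-05}
```

View pics/z3.png

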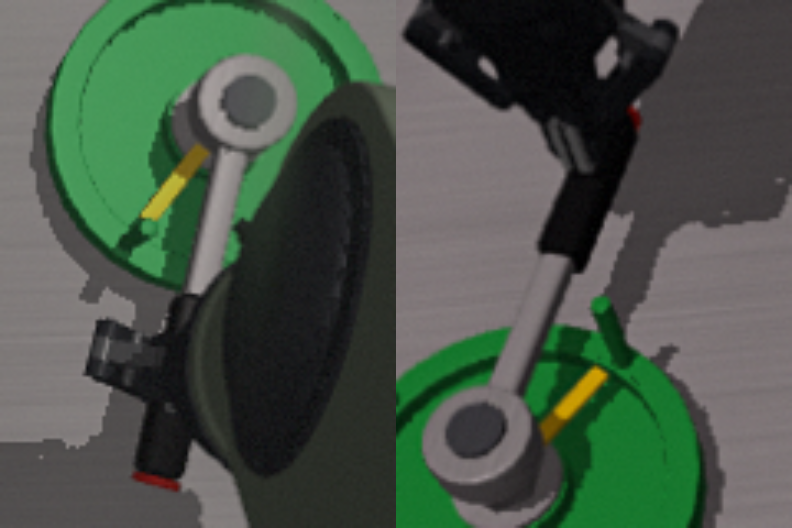

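```bash
python3 - <<'E'
from h import *
o=telemetry.observe();p=o['position']
for dz in(0,-.017,.052):print(dz,proj("scene",p+[0,0,dz]),proj("top",p+[0,0,dz]))
for r in(.1,.15,.192):
    q=wr(np.radians(27.8),r=r,z=.074)[0];print(r,proj("scene",q),proj("top",q))
s=cams.grab_frame("scene");cv2.imwrite("pics/z4.png",cv2.resize(s[120:220,120:240],None,fx=6,fy=6,interpolation=cv2.INTER_CUBIC))
E
```

```text
0 [[170.15644043 185.03531874]] [[391.64035764 248.51601688]]
-0.017 [[172.44410003 191.19523109]] [[389.18832649 248.9167096 ]]
0.052 [[162.60131235 164.59667692]] [[399.933018   247.16219258]]
0.1 [[159.66067131 208.81022502]] [[398.80238043 219.26822992]]
0.15 [[169.99965653 184.55270607]] [[391.82777432 248.66274603]]
0.192 [[178.11153971 165.66601456]] [[385.92032508 273.75355063]]
```

View pics/z4.png

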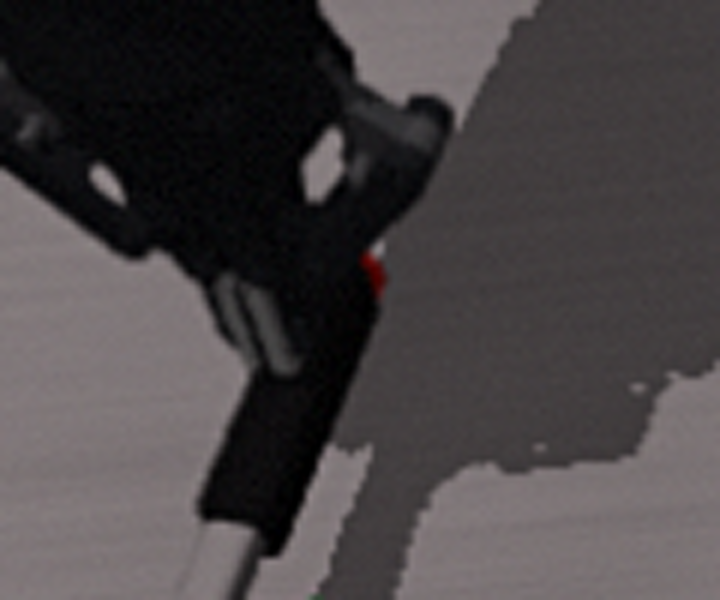

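```bash
python3 - <<'E'
from h import *
t=cams.grab_frame("top");t=cv2.convertScaleAbs(t,alpha=2.2,beta=20);s=cv2.convertScaleAbs(cams.grab_frame("scene"),alpha=2.2,beta=20)
cv2.imwrite("pics/z5.png",np.hstack([cv2.resize(t[200:280,350:430],None,fx=5,fy=5,interpolation=cv2.INTER_CUBIC),cv2.resize(s[130:210,130:210],None,fx=5,fy=5,interpolation=cv2.INTER_CUBIC)]))
o=telemetry.observe();p=o['position'];R=Ro.from_euler('xyz',o['tool_rot'])
for q in([0,0,.017],[0,-.012,.017],[.011,0,.017],[-.011,0,.017],[0,-.057,-.04]):
    X=p+R.apply(q);print(q,X.round(3),proj("top",X).round(1),proj("scene",X).round(1))
E
```

```text
[0, 0, 0.017] [ 0.498 -0.186  0.056] [[389.2 248.9]] [[172.4 191.2]]
[0, -0.012, 0.017] [ 0.501 -0.174  0.056] [[382.1 247. ]] [[179.1 192.1]]
[0.011, 0, 0.017] [ 0.508 -0.189  0.056] [[390.7 242.5]] [[170.3 196.3]]
[-0.011, 0, 0.017] [ 0.487 -0.182  0.056] [[387.7 255.3]] [[174.5 186.2]]
[0, -0.057, -0.04] [ 0.514 -0.131  0.113] [[361.7 237.9]] [[198.5 174.1]]
```

View pics/z5.png

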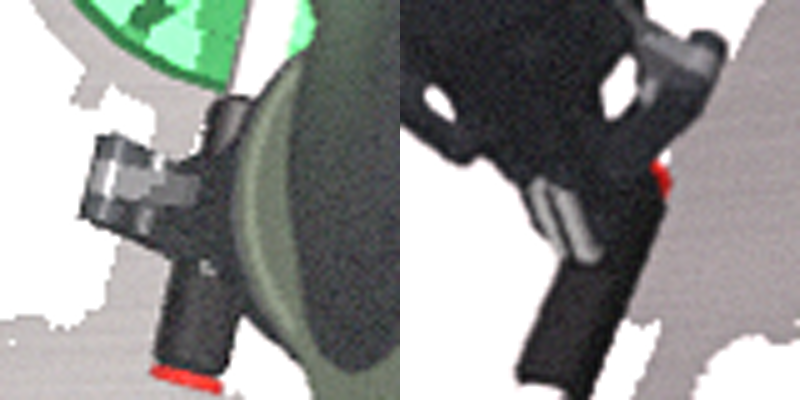

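```bash
python3 - <<'E'
from h import *
print(tri([371,236],[191,140]))
o=telemetry.observe();p=o['position'];R=Ro.from_euler('xyz',o['tool_rot'])
print(R.inv().apply(tri([371,236],[191,140])[0]-p))
# scene tip ray: position at various z
for z in(.056,.07,.08,.087,.095):
    q=plane("scene",[167,182.4],z)[0]; print(z,q,R.inv().apply(np.r_[q,z]-p).round(4))
E
```

```text
(array([ 0.51196481, -0.13002727,  0.18684249]), np.float64(0.002085565252025793))
[-0.00238589 -0.05731082 -0.11374437]
0.056 [ 0.4770929  -0.19597239] [-0.0168  0.0159  0.0171]
0.07 [ 0.48877788 -0.19206532] [-0.0067  0.0088  0.0031]
0.08 [ 0.4971243  -0.18927456] [ 0.0005  0.0037 -0.0069]
0.087 [ 0.5029668  -0.18732102] [ 0.0055  0.0001 -0.0139]
0.095 [ 0.50964393 -0.18508841] [ 0.0113 -0.0039 -0.0219]
```

Neither the width nor the picture fits a grasp. The fingers shut to 0 mm, and by the picture the tips at scene (168,182) lie at about z = 0.09, just above the bar. That is about 35 mm higher than telemetry implies. I'll open, lower in steps while watching the force, and look again.

Request:
arm_command(
  deltas=[
    [1,0,0,0,0,0,0],
    [1,0,0,0,0,0,0],
    [1,0,0,0,0,0,0],
    [1,0,0,0,0,0,0],
    [1,0,0,0.07,0,0,0],
    [1,0,0,0.14,0,0,0],
    [1,0,0,0.14,0,0,0],
  ],
)

```text
clock: 4.55
position: [0.4971, -0.1854, 0.0509]
tool_rot: [3.142, 0.002, -0.292]
force: [0.1, -0.4, -1.0]
grip_width: 0.0854
```

```bash
python3 - <<'E'
from h import *
o=telemetry.observe();p=o['position'];R=Ro.from_euler('xyz',o['tool_rot']);print(p,o['force'],o['moment'])
t=cams.grab_frame("top");t=cv2.convertScaleAbs(t,alpha=2.2,beta=20);s=cv2.convertScaleAbs(cams.grab_frame("scene"),alpha=2.2,beta=20)
cv2.imwrite("pics/z6.png",np.hstack([cv2.resize(t[200:280,350:430],None,fx=5,fy=5,interpolation=cv2.INTER_CUBIC),cv2.resize(s[130:210,130:210],None,fx=5,fy=5,interpolation=cv2.INTER_CUBIC)]))
for q in([0.011,-.0425,.004],[0.011,.0425,.004]):print(proj("scene",p+R.apply(q)))
E
```

```text
[ 0.49707065 -0.18535019  0.05092051] [ 0.13705026 -0.4405905  -0.96769619] [0.00989507 0.01179501 0.01093987]
[[195.37615875 202.64299463]]
[[148.55685429 195.82734588]]
```

View pics/z6.png

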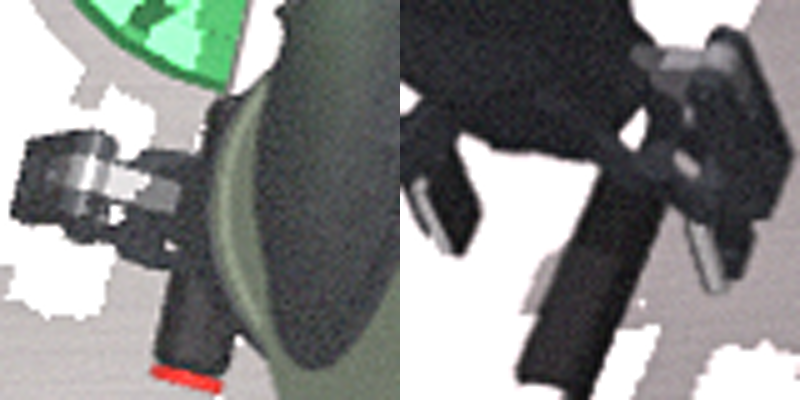

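The bias is consistent: the tips show about 15 px higher than telemetry predicts, which is about 36 mm. The fingers now straddle the bar at scene (142,180) and (194,188). I'll lower another 16 mm and close.

Request:
arm_command(
  deltas=[
    [1,0,0,0.05,0,0,0],
    [1,0,0,0.1,0,0,0],
    [1,0,0,0.1,0,0,0],
  ],
)

```text
clock: 5.03
position: [0.4973, -0.1855, 0.0364]
tool_rot: [-3.142, 0.001, -0.292]
force: [0.0, -0.1, -0.1]
grip_width: 0.0853
```

Request:
arm_command(
  deltas=[
    [-0.2,0,0,0,0,0,0],
    [-0.2,0,0,0,0,0,0],
    [-0.4,0,0,0,0,0,0],
    [-1,0,0,0,0,0,0],
    [-1,0,0,0,0,0,0],
  ],
  newtons=25,
)

```text
clock: 5.65
position: [0.4978, -0.1856, 0.0373]
tool_rot: [-3.142, -0.0, -0.292]
force: [-1.1, 0.3, 5.3]
grip_width: 0.0214
```

```bash
python3 - <<'E'
from h import *
o=telemetry.observe();p=o['position'];R=Ro.from_euler('xyz',o['tool_rot']);print(p,o['force'],o['moment'])
t=cams.grab_frame("top");t=cv2.convertScaleAbs(t,alpha=2.2,beta=20);s=cv2.convertScaleAbs(cams.grab_frame("scene"),alpha=2.2,beta=20)
cv2.imwrite("pics/z7.png",np.hstack([cv2.resize(t[200:280,350:430],None,fx=5,fy=5,interpolation=cv2.INTER_CUBIC),cv2.resize(s[130:210,130:210],None,fx=5,fy=5,interpolation=cv2.INTER_CUBIC)]))
E
```

```text
[ 0.49776606 -0.18563067  0.03729372] [-1.10526307  0.27513227  5.26156766] [0.04521345 0.31412244 0.02249146]
```

View pics/z7.png

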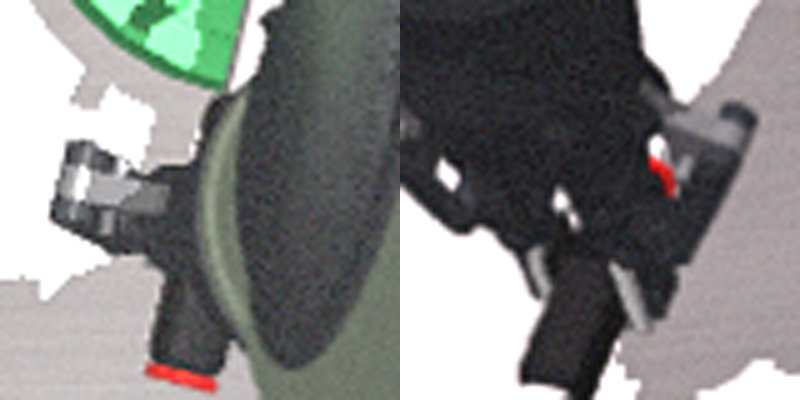

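The bar is held: width 21.4 mm, pads on both sides. Now the free back stroke of about 1.1 rad, along the 150 mm arc.

Request:
arm_command(
  deltas=[
    [-1,0.009,0.137,0,0,0,-0.175],
    [-1,0.038,0.272,0,0,0,-0.35],
    [-1,0.084,0.401,0,0,0,-0.525],
    [-1,0.148,0.523,0,0,0,-0.7],
    [-1,0.148,0.523,0,0,0,-0.7],
  ],
)

```text
clock: 6.38
position: [0.4966, -0.2683, 0.0373]
tool_rot: [3.141, -0.001, 0.257]
force: [-2.1, 2.2, 11.1]
grip_width: 0.0214
```

```bash
python3 - <<'E'
from h import *
o=telemetry.observe();p=o['position'];print(p,o['tool_rot'],o['force'],o['moment'],o['qpos'])
print(np.linalg.norm(p[:2]-AX), np.arctan2(*(AX-p[:2])[::-1]))
s=cams.grab_frame("scene");t=cams.grab_frame("top")
cv2.imwrite("pics/m8.png",np.hstack([cv2.resize(t[100:300,300:500],(400,400)),cv2.resize(s[120:320,60:260],(400,400))]))
E
```

```text
[ 0.49660414 -0.26830565  0.03729228] [ 3.14131196e+00 -8.03497017e-04  2.57298968e-01] [-2.09973745  2.22839615 11.1341255 ] [0.27491091 0.51835707 0.3503631 ] [ 0.50888333  0.67072366 -0.16581184  1.88041555  0.18117274  0.60404104
 -1.08452291]
0.14964991886878318 0.2657682726848274
```

View pics/m8.png

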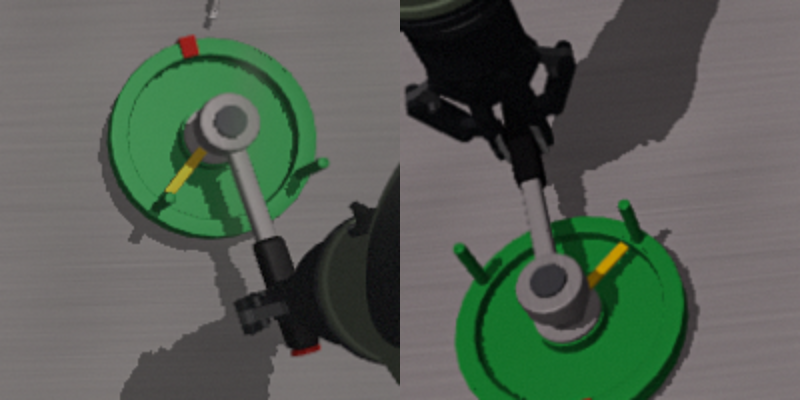

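Request:
arm_command(
  deltas=[
    [-1,0.009,0.137,-0.005,0,0,-0.175],
    [-1,0.038,0.272,-0.01,0,0,-0.35],
    [-1,0.084,0.401,-0.01,0,0,-0.525],
    [-1,0.148,0.523,-0.01,0,0,-0.7],
    [-1,0.148,0.523,-0.01,0,0,-0.7],
  ],
)

```text
clock: 7.1
position: [0.5376, -0.3375, 0.0375]
tool_rot: [-3.14, -0.0, 0.807]
force: [0.2, -0.7, -9.8]
grip_width: 0.0214
```

```bash
cat > look.py <<'E'
import sys
from h import *
n=sys.argv[1]
o=telemetry.observe();p=o['position'];print(o['clock'],p.round(4),o['tool_rot'].round(3),o['force'].round(1),o['moment'].round(2),o['grip_width'].round(4),'q7',o['qpos'][6].round(2))
print('phi yaw',MK-o['tool_rot'][2],'r',np.linalg.norm(p[:2]-AX),'phi pos',MK-np.arctan2(*(AX-p[:2])[::-1]))
I={k:cams.grab_frame(k) for k in("scene","top")}
for k,im in I.items():
    cv2.imwrite(f"pics/{n}_{k}.png",im)
    for a in comps(mask(im,'yellow'),15):
        P=plane(k,a[1],.046)[0];d=P-AX
        if np.linalg.norm(d)<.09:
            ys,xs=np.where(a[3]);Q=plane(k,np.c_[xs,ys],.046)-AX;r=np.linalg.norm(Q,axis=1)
            w,v=np.linalg.eigh(np.cov(Q.T));u=v[:,1]; u=u*np.sign(u@d)
            print(k,'ptr area',a[0],'px',a[1],'angle cw short of mark(rad): centroid',round((np.arctan2(d[1],d[0])-MK)%(2*np.pi),3),'axis-dir',round((np.arctan2(u[1],u[0])-MK)%(2*np.pi),3),'rmax',r.max().round(4))
t,s=I['top'],I['scene']
cv2.imwrite(f"pics/{n}.png",np.hstack([cv2.resize(t[100:300,300:500],(400,400)),cv2.resize(s[150:350,60:260],(400,400))]))
E
python3 look.py m9
```

```text
Traceback (most recent call last):
  File "look.py", line 4, in <module>
    o=telemetry.observe();p=o['position'];print(o['clock'],p.round(4),o['tool_rot'].round(3),o['force'].round(1),o['moment'].round(2),o['grip_width'].round(4),'q7',o['qpos'][6].round(2))
                                                                                                                                      ^^^^^^^^^^^^^^^^^^^^^
AttributeError: 'float' object has no attribute 'round'
```

```bash
sed -i "s/o\['grip_width'\].round(4)/round(o['grip_width'],4)/" look.py; python3 look.py m9
```

```text
7.1 [ 0.5376 -0.3375  0.0375] [-3.14  -0.     0.807] [ 0.2 -0.7 -9.8] [-0.17 -0.04  0.06] 0.0214 q7 -0.56
phi yaw -0.614740323283562 r 0.149885119094484 phi pos -0.6171961009734466
scene ptr area 126 px [163.8 250.7] angle cw short of mark(rad): centroid 2.201 axis-dir 2.257 rmax 0.0663
top ptr area 134 px [392.5 185.2] angle cw short of mark(rad): centroid 2.244 axis-dir 2.244 rmax 0.0678
```

View pics/m9.png

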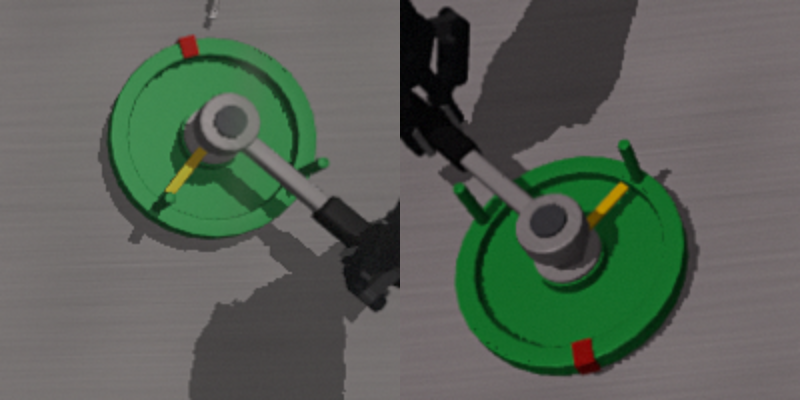

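The pointer is unmoved and about 2.24 rad short of the mark. Drive stroke next.

Request:
arm_command(
  deltas=[
    [-1,0.009,-0.137,0.003,0,0,0.175],
    [-1,0.038,-0.272,0.005,0,0,0.35],
    [-1,0.084,-0.401,0.005,0,0,0.525],
    [-1,0.148,-0.523,0.005,0,0,0.7],
    [-1,0.148,-0.523,0.005,0,0,0.7],
  ],
)

```text
clock: 7.82
position: [0.4958, -0.2657, 0.0376]
tool_rot: [-3.141, 0.001, 0.257]
force: [3.3, -4.8, -25.0]
grip_width: 0.0214
```

Request:
arm_command(
  deltas=[
    [-1,0.009,-0.137,0,0,0,0.175],
    [-1,0.038,-0.272,0,0,0,0.35],
    [-1,0.084,-0.401,0,0,0,0.525],
    [-1,0.148,-0.523,0,0,0,0.7],
    [-1,0.219,-0.625,0,0,0,0.859],
    [-1,0.219,-0.625,0,0,0,0.859],
  ],
)

```text
clock: 8.57
position: [0.5042, -0.1674, 0.0376]
tool_rot: [3.141, 0.001, -0.415]
force: [-1.3, -3.8, -18.1]
grip_width: 0.0212
```

```bash
python3 look.py m10
```

```text
8.575 [ 0.5042 -0.1674  0.0376] [ 3.141e+00  1.000e-03 -4.150e-01] [ -1.3  -3.8 -18.1] [-0.73 -0.   -0.19] 0.0212 q7 -1.76
phi yaw 0.6071260027103103 r 0.1499806964512147 phi pos 0.6148896005699142
scene ptr area 185 px [170.8 271. ] angle cw short of mark(rad): centroid 1.322 axis-dir 1.376 rmax 0.068
top ptr area 136 px [382.7 167.3] angle cw short of mark(rad): centroid 1.406 axis-dir 1.393 rmax 0.0674
```

View pics/m10.png

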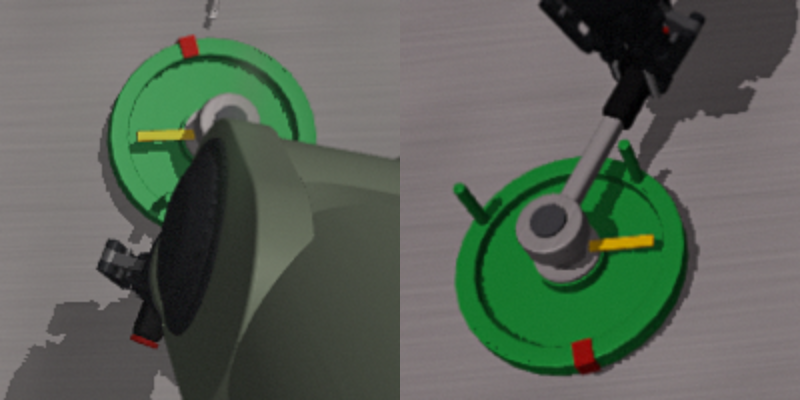

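The nut moved 0.86 rad, with 1.385 rad left by the top view. Back stroke, then the second drive.

Request:
arm_command(
  deltas=[
    [-1,0.009,0.137,0.005,0,0,-0.175],
    [-1,0.038,0.272,0.01,0,0,-0.35],
    [-1,0.084,0.401,0.01,0,0,-0.525],
    [-1,0.148,0.523,0.01,0,0,-0.7],
    [-1,0.219,0.625,0.01,0,0,-0.859],
    [-1,0.219,0.625,0.01,0,0,-0.859],
  ],
)

```text
clock: 9.43
position: [0.4965, -0.2689, 0.0374]
tool_rot: [3.141, -0.001, 0.258]
force: [-5.1, 3.6, 14.8]
grip_width: 0.0215
```

Request:
arm_command(
  deltas=[
    [-1,0.009,0.137,0,0,0,-0.175],
    [-1,0.038,0.272,0,0,0,-0.35],
    [-1,0.084,0.401,0,0,0,-0.525],
    [-1,0.148,0.523,0,0,0,-0.7],
    [-1,0.148,0.523,0,0,0,-0.7],
  ],
)

```text
clock: 10.05
position: [0.5386, -0.3387, 0.0374]
tool_rot: [3.14, -0.001, 0.807]
force: [-3.5, 1.1, 12.6]
grip_width: 0.0215
```

```bash
python3 look.py m11
```

```text
10.05 [ 0.5386 -0.3387  0.0374] [ 3.14e+00 -1.00e-03  8.07e-01] [-3.5  1.1 12.6] [0.19 0.83 0.44] 0.0215 q7 -0.57
phi yaw -0.6149849725100749 r 0.1500952842837334 phi pos -0.6277436481300118
scene ptr area 177 px [171.4 270.9] angle cw short of mark(rad): centroid 1.325 axis-dir 1.386 rmax 0.068
top ptr area 136 px [382.7 167.3] angle cw short of mark(rad): centroid 1.406 axis-dir 1.388 rmax 0.0674
```

Request:
arm_command(
  deltas=[
    [-1,0.009,-0.137,-0.002,0,0,0.175],
    [-1,0.038,-0.272,-0.004,0,0,0.35],
    [-1,0.084,-0.401,-0.004,0,0,0.525],
    [-1,0.148,-0.523,-0.004,0,0,0.7],
    [-1,0.148,-0.523,-0.004,0,0,0.7],
  ],
)

```text
clock: 10.78
position: [0.496, -0.2669, 0.0375]
tool_rot: [3.141, 0.001, 0.257]
force: [-0.9, -4.8, -2.6]
grip_width: 0.0216
```

Request:
arm_command(
  deltas=[
    [-1,0.009,-0.137,0,0,0,0.175],
    [-1,0.038,-0.272,0,0,0,0.35],
    [-1,0.084,-0.401,0,0,0,0.525],
    [-1,0.148,-0.523,0,0,0,0.7],
    [-1,0.148,-0.523,0,0,0,0.7],
  ],
)

```text
clock: 11.4
position: [0.4976, -0.1851, 0.0374]
tool_rot: [3.141, 0.001, -0.291]
force: [-9.2, -3.0, 9.0]
grip_width: 0.0218
```

```bash
python3 look.py m12
```

```text
11.4 [ 0.4976 -0.1851  0.0374] [ 3.141e+00  1.000e-03 -2.910e-01] [-9.2 -3.   9. ] [-0.39  1.72 -0.32] 0.0218 q7 -1.65
phi yaw 0.4833186860270208 r 0.1499182765099925 phi pos 0.48889125483179263
scene ptr area 196 px [163.8 287.6] angle cw short of mark(rad): centroid 0.686 axis-dir 0.722 rmax 0.0697
top ptr area 126 px [385.7 151.7] angle cw short of mark(rad): centroid 0.754 axis-dir 0.703 rmax 0.0676
```

View pics/m12.png

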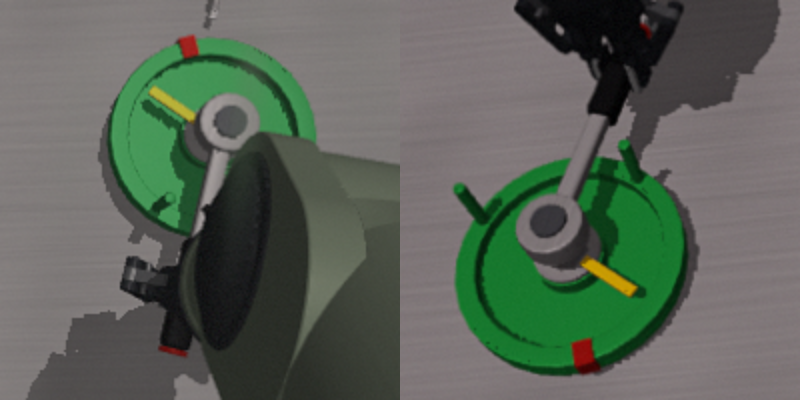

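The second stroke moved the nut about 0.67 rad, and about 0.71 rad is left. I'll go back 0.9 rad (two teeth plus margin), then drive in stages.

Request:
arm_command(
  deltas=[
    [-1,0.011,0.149,-0.002,0,0,-0.191],
    [-1,0.045,0.296,-0.004,0,0,-0.382],
    [-1,0.1,0.435,-0.004,0,0,-0.573],
    [-1,0.1,0.435,-0.004,0,0,-0.573],
  ],
)

```text
clock: 12.0
position: [0.4932, -0.2542, 0.0375]
tool_rot: [-3.142, 0.0, 0.159]
force: [-3.8, 2.4, 2.4]
grip_width: 0.0213
```

Request:
arm_command(
  deltas=[
    [-1,0.011,0.149,0,0,0,-0.191],
    [-1,0.045,0.296,0,0,0,-0.382],
    [-1,0.1,0.435,0,0,0,-0.573],
    [-1,0.1,0.435,0,0,0,-0.573],
  ],
)

```text
clock: 12.5
position: [0.5184, -0.3154, 0.0375]
tool_rot: [-3.141, 0.0, 0.606]
force: [-5.7, -1.2, 3.0]
grip_width: 0.0215
```

```bash
python3 look.py m13
```

```text
12.5 [ 0.5184 -0.3154  0.0375] [-3.141  0.     0.606] [-5.7 -1.2  3. ] [-0.43  1.1   0.31] 0.0215 q7 -0.77
phi yaw -0.4144085630748969 r 0.14995197450509745 phi pos -0.4219035181857484
scene ptr area 191 px [164.  287.7] angle cw short of mark(rad): centroid 0.687 axis-dir 0.725 rmax 0.0697
top ptr area 124 px [385.8 151.8] angle cw short of mark(rad): centroid 0.755 axis-dir 0.713 rmax 0.0676
```

Request:
arm_command(
  deltas=[
    [-1,0.011,-0.149,0,0,0,0.191],
    [-1,0.045,-0.296,0,0,0,0.382],
    [-1,0.1,-0.435,0,0,0,0.573],
    [-1,0.1,-0.435,0,0,0,0.573],
  ],
)

```text
clock: 13.1
position: [0.4928, -0.2509, 0.0376]
tool_rot: [3.141, 0.002, 0.157]
force: [-0.1, -7.0, -13.0]
grip_width: 0.0217
```

```bash
python3 look.py m14
```

```text
13.1 [ 0.4928 -0.2509  0.0376] [3.141e+00 2.000e-03 1.570e-01] [ -0.1  -7.  -13. ] [-1.34  0.24 -0.55] 0.0217 q7 -1.21
phi yaw 0.035445343809332897 r 0.14980512399434986 phi pos 0.04496563767997028
scene ptr area 182 px [156.2 294.9] angle cw short of mark(rad): centroid 0.354 axis-dir 0.377 rmax 0.0704
top ptr area 120 px [391.7 145.2] angle cw short of mark(rad): centroid 0.404 axis-dir 0.361 rmax 0.0675
```

View pics/m14.png

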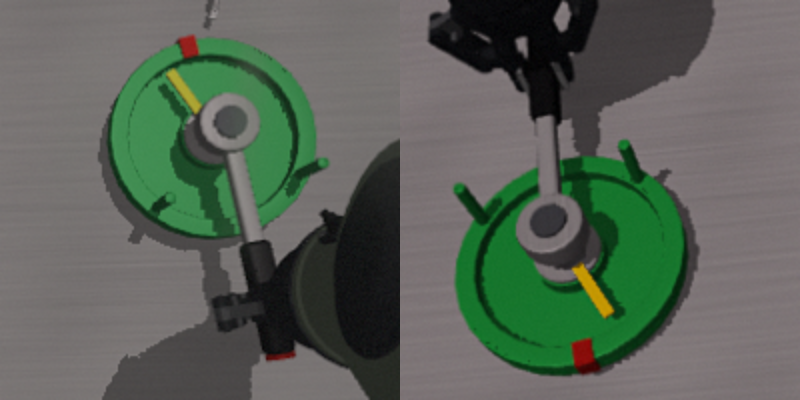

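The pointer is moving with the handle, and about 0.37 rad remains. Before the final approach I'll refine the axis from the pointer lines at several nut angles, separately in each camera.

```bash
cat > fine.py <<'E'
import sys
from h import *
def ptr(k,im,z=.046):
    for a in comps(mask(im,'yellow'),40):
        P=plane(k,a[1],z)[0]
        if np.linalg.norm(P-AX)<.09:
            ys,xs=np.where(a[3]);Q=plane(k,np.c_[xs,ys],z);w,v=np.linalg.eigh(np.cov(Q.T));u=v[:,1];u=u*np.sign(u@(Q.mean(0)-AX));return Q.mean(0),u
def mark(k,im):
    m=mask(im,'red')
    for a in comps(m,30):
        P=plane(k,a[1],.034)[0]
        if .07<np.linalg.norm(P-AX)<.1: return P
def run(last):
  for k,z0 in(("top","pics/top0.png"),("scene","pics/scene0.png")):
    fs=[z0]+[f"pics/{m}_{k}.png" for m in("m10","m12","m14",)+tuple(last)]
    L=[ptr(k,cv2.imread(f)) for f in fs]
    N=np.array([[-u[1],u[0]] for c,u in L]);b=np.array([n@c for n,(c,u) in zip(N,L)])
    ax,*_=np.linalg.lstsq(N,b,rcond=None);res=N@ax-b
    M=mark(k,cv2.imread(fs[-1]));mk=np.arctan2(*(M-ax)[::-1])
    print(k,'axis',ax.round(4),'res mm',(res*1e3).round(1),'mark r',np.linalg.norm(M-ax).round(4),'mk deg',np.degrees(mk).round(2))
    g=lambda d:((np.arctan2(d[1],d[0])-mk+np.pi)%(2*np.pi)-np.pi).round(3)
    c,u=L[-1];print('  short: dir',g(u),'centroid',g(c-ax))
    for Z in (AX,):
        mk2=np.arctan2(*(M-Z)[::-1]);d=c-Z;print('  AX: mk',np.degrees(mk2).round(2),'centroid',round(np.arctan2(d[1],d[0])-mk2,3))
run(sys.argv[1:])
E
python3 fine.py
```

```text
top axis [ 0.6398 -0.2275] res mm [-0.4  0.5 -0.3 -0.1] mark r 0.0841 mk deg 10.03
  short: dir 0.378 centroid 0.38
  AX: mk 11.21 centroid 0.401
scene axis [ 0.6435 -0.2284] res mm [ 0.2 -0.2 -0.   0.2] mark r 0.0815 mk deg 10.61
  short: dir 0.384 centroid 0.379
  AX: mk 10.69 centroid 0.359
```

Both cameras agree on 0.38 rad. I'll drive 0.30, then re-measure.

Request:
arm_command(
  deltas=[
    [-1,0.005,-0.1,0,0,0,0.127],
    [-1,0.02,-0.199,0,0,0,0.255],
    [-1,0.045,-0.296,0,0,0,0.382],
    [-1,0.045,-0.296,0,0,0,0.382],
    [-1,0.045,-0.296,0,0,0,0.382],
  ],
)

```text
clock: 13.82
position: [0.4927, -0.2077, 0.0375]
tool_rot: [3.141, 0.001, -0.139]
force: [-4.2, -2.0, -3.9]
grip_width: 0.0215
```

```bash
python3 look.py m15; python3 fine.py m15
```

```text
13.825 [ 0.4927 -0.2077  0.0375] [ 3.141e+00  1.000e-03 -1.390e-01] [-4.2 -2.  -3.9] [-0.25  0.86  0.01] 0.0215 q7 -1.5
phi yaw 0.3314691456038185 r 0.1497982243927389 phi pos 0.33450450651660263
scene ptr area 200 px [148.2 298.9] angle cw short of mark(rad): centroid 0.08 axis-dir 0.085 rmax 0.0703
top ptr area 114 px [398.  140.9] angle cw short of mark(rad): centroid 0.114 axis-dir 0.057 rmax 0.0673
top axis [ 0.6398 -0.2272] res mm [-0.6  0.5 -0.1  0.2 -0.5] mark r 0.0843 mk deg 9.91
  short: dir 0.076 centroid 0.088
  AX: mk 11.29 centroid 0.108
scene axis [ 0.6435 -0.2285] res mm [ 0.3 -0.2 -0.   0.1  0.1] mark r 0.0832 mk deg 10.92
  short: dir 0.087 centroid 0.084
  AX: mk 10.94 centroid 0.08
```

View pics/m15.png

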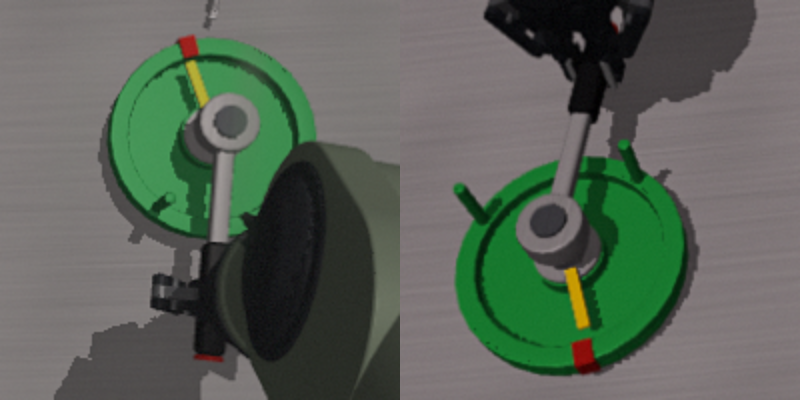

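About 0.084 rad remains. I'll drive 0.07.

Request:
arm_command(
  deltas=[
    [-1,0.001,-0.035,0,0,0,0.045],
    [-1,0.002,-0.07,0,0,0,0.089],
    [-1,0.002,-0.07,0,0,0,0.089],
    [-1,0.002,-0.07,0,0,0,0.089],
  ],
)

```text
clock: 14.42
position: [0.4946, -0.1972, 0.0375]
tool_rot: [3.141, 0.001, -0.211]
force: [-6.2, -1.0, -2.9]
grip_width: 0.0218
```

```bash
python3 look.py m16; python3 fine.py m15 m16; python3 - <<'E'
import cv2,numpy as np
t=cv2.imread("pics/m16_top.png");s=cv2.imread("pics/m16_scene.png")
cv2.imwrite("pics/z16.png",np.hstack([cv2.resize(t[110:180,370:440],(400,400),interpolation=cv2.INTER_CUBIC),cv2.resize(s[270:340,110:180],(400,400),interpolation=cv2.INTER_CUBIC)]))
E
```

```text
14.425 [ 0.4946 -0.1972  0.0375] [ 3.141e+00  1.000e-03 -2.110e-01] [-6.2 -1.  -2.9] [-0.19  1.1   0.06] 0.0218 q7 -1.57
phi yaw 0.4025338811602039 r 0.14984867774984842 phi pos 0.4058296015859604
scene ptr area 203 px [146.4 299.3] angle cw short of mark(rad): centroid 0.022 axis-dir 0.017 rmax 0.0704
top ptr area 111 px [399.5 139.7] angle cw short of mark(rad): centroid 0.048 axis-dir 0.007 rmax 0.0676
top axis [ 0.6398 -0.2272] res mm [-0.6  0.5 -0.1  0.2 -0.6  0. ] mark r 0.084 mk deg 9.83
  short: dir 0.028 centroid 0.027
  AX: mk 11.21 centroid 0.045
scene axis [ 0.6436 -0.2284] res mm [ 0.2 -0.2 -0.   0.2  0.2 -0.2] mark r 0.0832 mk deg 10.96
  short: dir 0.018 centroid 0.023
  AX: mk 11.03 centroid 0.023
```

View pics/z16.png

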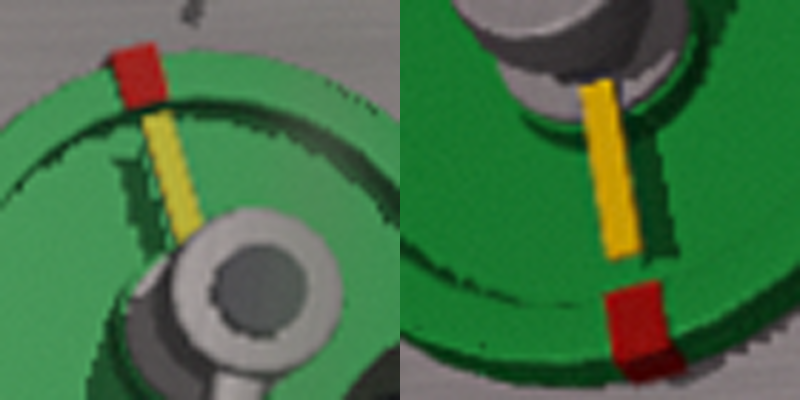

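Both views show the pointer just short of the mark's centre by 0.02–0.025 rad. One last nudge of 0.022.

Request:
arm_command(
  deltas=[
    [-1,0,-0.022,0,0,0,0.028],
    [-1,0,-0.022,0,0,0,0.028],
    [-1,0,-0.022,0,0,0,0.028],
    [-1,0,-0.022,0,0,0,0.028],
  ],
)

```text
clock: 15.02
position: [0.4953, -0.194, 0.0375]
tool_rot: [3.141, 0.001, -0.233]
force: [-5.8, -0.3, -3.8]
grip_width: 0.0215
```

```bash
python3 look.py m17; python3 fine.py m15 m16 m17
```

```text
15.025 [ 0.4953 -0.194   0.0375] [ 3.141e+00  1.000e-03 -2.330e-01] [-5.8 -0.3 -3.8] [-0.25  0.98  0.08] 0.0215 q7 -1.6
phi yaw 0.42448710667052886 r 0.14985791068115983 phi pos 0.42794339225860883
scene ptr area 203 px [145.8 299.5] angle cw short of mark(rad): centroid 0.003 axis-dir 6.281 rmax 0.0704
top ptr area 110 px [400.1 139.6] angle cw short of mark(rad): centroid 0.026 axis-dir 6.259 rmax 0.0676
top axis [ 0.6398 -0.2271] res mm [-0.7  0.5 -0.1  0.2 -0.5  0.1 -0.4] mark r 0.0839 mk deg 9.91
  short: dir -0.005 centroid 0.003
  AX: mk 11.36 centroid 0.021
scene axis [ 0.6436 -0.2284] res mm [ 0.2 -0.3  0.   0.2  0.2 -0.2 -0.1] mark r 0.0834 mk deg 10.93
  short: dir -0.001 centroid 0.001
  AX: mk 11.02 centroid 0.003
```

The pointer is at the mark within 0.005 rad in both views. Now I'll release, lift straight up and check.

Request:
arm_command(
  deltas=[
    [0,0,0,0,0,0,0],
    [0.3,0,0,0,0,0,0],
    [0.6,0,0,0,0,0,0],
    [0.6,0,0,0,0,0,0],
    [0.6,0,0,0,0,0,0],
  ],
)

```text
clock: 15.75
position: [0.496, -0.1936, 0.0376]
tool_rot: [-3.142, -0.0, -0.234]
force: [0.3, 0.8, -0.7]
grip_width: 0.0683
```

Request:
arm_command(
  deltas=[
    [0.6,0,0,-0.1,0,0,0],
    [0.6,0,0,-0.3,0,0,0],
    [0.6,0,0,-0.6,0,0,0],
    [0.6,0,0,-0.9,0,0,0],
    [0.6,0,0,-1,0,0,0],
  ],
)

```text
clock: 16.38
position: [0.4968, -0.194, 0.191]
tool_rot: [3.141, -0.004, -0.234]
force: [-0.2, 1.0, 0.1]
grip_width: 0.0684
```

Request:
arm_command(
  deltas=[
    [0.6,-0.3,0,0,0,0,0],
    [0.6,-0.5,0,0,0,0,0],
    [0.6,-0.5,0,0,0,0,0],
    [0.6,-0.5,0,0,0,0,0],
  ],
)

```text
clock: 16.88
position: [0.4235, -0.1764, 0.1878]
tool_rot: [-3.142, -0.001, -0.234]
force: [0.5, -0.2, -0.8]
grip_width: 0.0682
```

```bash
python3 look.py m18; python3 fine.py m15 m16 m18; python3 - <<'E'
import cv2,numpy as np
cv2.imwrite("pics/f18.png",np.hstack([cv2.resize(cv2.imread(f"pics/m18_{k}.png"),(400,300)) for k in("top","scene")]))
E
```

```text
16.875 [ 0.4235 -0.1764  0.1878] [-3.142e+00 -1.000e-03 -2.340e-01] [ 0.5 -0.2 -0.8] [0.02 0.05 0.01] 0.0682 q7 -1.57
phi yaw 0.4260931884778271 r 0.2238168472783622 phi pos 0.42938996599028334
scene ptr area 200 px [145.7 299.6] angle cw short of mark(rad): centroid 6.283 axis-dir 0.006 rmax 0.0704
top ptr area 111 px [400.1 139.7] angle cw short of mark(rad): centroid 0.027 axis-dir 6.254 rmax 0.0676
top axis [ 0.6399 -0.227 ] res mm [-0.7  0.5 -0.   0.3 -0.4  0.2 -0.6] mark r 0.084 mk deg 9.72
  short: dir -0.007 centroid 0.005
  AX: mk 11.21 centroid 0.025
scene axis [ 0.6435 -0.2285] res mm [ 0.3 -0.2 -0.   0.1  0.1 -0.3  0.3] mark r 0.0809 mk deg 10.61
  short: dir 0.012 centroid 0.006
  AX: mk 10.65 centroid 0.006
```

View pics/f18.png

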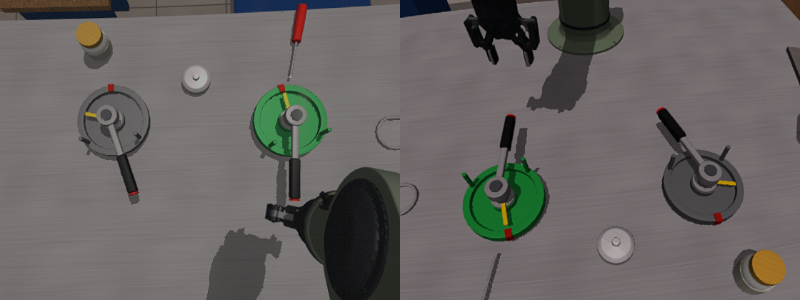

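The last picture shows the gripper clear of the wrench, which stays where I left it. The green pointer, at top (286,101), lies in line with the red mark at (281,88), and the grey base is unchanged. I'll hand the job in.

```bash
python3 - <<'E'
from workcell import telemetry, job
o=telemetry.observe();print(o['clock'],o['position'],o['force'])
print(job.job_done())
E
```

```text
16.975 [ 0.42357253 -0.17636035  0.18753032] [-0.32623986  0.01008572 -0.67267994]
the job is handed in; nothing more can be done
None
```

The green nut's pointer is at the red mark and the handle is released. I handed the job in at about 17 s of the 64 s allowed.

**What I did:** I gripped the green wrench's handle and made three drive strokes, the last in stages with a look between them. The nut started about 2.25 rad short. I then opened the fingers, lifted and backed away.

**Last checks:**
- **Pointer:** after release both cameras put it within about 0.01 rad of the mark. With one rougher estimate of the nut's axis, the top view gave 0.025 rad short.
- **Contact:** the gripper is clear of everything and the force on it is near zero.
- **Grey base:** it looks unchanged in the pictures, and nothing else was moved.

**What failed or disagreed:**
- **First grasp:** it closed on air. The camera showed the fingertips about 36 mm higher than telemetry and the stated tool size imply. I lowered the arm by that much and the second grasp held, at 21.4 mm on the 22 mm bar. I did not find the cause.
- **Second stroke:** it lost about 0.43 rad before the nut moved, slightly more than the stated 0.4.
- **Force while swinging the handle:** the highest reading was about 25 N vertical, taken at the end of each move.

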